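# Make room for a fired kiln tile on the crowded mat

### The arm

A 7-joint arm with a two-finger parallel gripper is mounted at the origin on the work surface; the furniture and walls round the work are solid. World frame = base frame: x ahead of the robot, y to its left, z up, the work surface at z = 0. Lengths are in m, angles in rad, forces in N, time in s.
With the tool pointing down it reaches from about 0.425 to 0.925 m from the base axis. Payload 6.8 kg.
Tool frame: the origin (TCP) lies between the finger pads; the fingertips stand 11 mm ahead of it and the grasp point (between the pads) lies 8 mm behind it; z points along the fingers, y is the line along which they close (so a half turn about z gives the same grasp; the last joint's range is limited). The gripper opens to 85 mm and grips with 20 to 120 N. Pads are 22 mm wide; open, the fingers measure 114 mm over their backs; the gripper's body (76 mm by 85 mm) begins 54 mm behind the grasp point. The pads swing forward as they close: fully open they stand 13 mm farther back than shut.
Start: joints at [1.237, 0.477, 0.022, 1.555, -0.011, 1.109, -0.083], TCP at [0.151, -0.658, 0.242] pointing down, gripper open.
Joint ranges: [-2.96, 2.96], [-0.34, 2.1], [-1.41, 1.46], [0.24, 2.44], [-1.37, 4.51], [0.17, 1.92], [-2.96, 2.96]. Speed limits (rad/s): [2.39, 2.39, 3.14, 3.14, 3.14, 3.14, 3.14].

### API

Orientations are given as a rotation vector (axis times angle).
In Python, from bench import r gives the robot as it stands.
- The arm moves only by the tool send_rows, never from a script. Its argument "deltas" is a list of rows, each an object of numbers: "dx", "dy", "dz": the shift along the world's x, y, z in mm; "rx", "ry", "rz": the turn, a rotation vector about the world's x, y, z in degrees. A call has 1 to 5 rows; each row is the pose to reach, as a shift and turn from the pose commanded when the call began; what a row does not reach only later rows make up. A row lasts 1/12 s, in which the tool goes at most 41.7 mm and 7.16 degrees, less where a joint would pass 70% of its speed; a pose out of reach is approached as far as the arm can. A call with a gripper value outside its range is refused whole. "jaw" is the finger opening in mm, from 0 to 85.4, set as the call begins (left out, the last holds). The fingers move at their own pace and stop on an object; "newtons" is the grip in N (left out, the last holds). Time passes only in rows, so rows that repeat a pose let the fingers close. It gives the time, the measured TCP pose, the force, the opening and the grip force at its end, in the units of the state.
- r.get_obs(): the state, without advancing time (a new reading comes with each control period).
- r.grab_frame(name): name is "scene" or "top" or "wrist"; returns a dict with "frame" (384x512x3 uint8, blue, green, red), "z_map" (384x512 float32, m along the optical axis (not along the pixel's ray), 0 where there is no reading), "vertical_fov" (degrees; the focal length in pixels is half the picture's height over the tangent of half this angle, whatever the lens; pixels are square), "cx", "cy" (the principal point, pixels), "distortion" ([k1, k2, p1, p2, k3] as OpenCV has them; the pictures are not rectified), "xyz" and "orientation" of the camera in the world. Camera axes: x right, y down, z forward; pixel columns grow to the right and rows downward; lengths in m; the calibration is good to about 2 mm. A picture is of the moment at which its call begins.
- r.hand_in(): hands the job in; it is judged then, once.
The state is a dict: "clock": time; "joints": joint angles; "qvel": joint speeds; "tau": joint torques, N m; "tcp_pos": TCP position; "orientation": TCP orientation; "contact_force": force on the tool from outside, world axes, zero at the start; "moment": the same for the moment, N m; "grip_width": finger opening in m; "gripper_force": force on a finger pad.
Only numpy, scipy, OpenCV 4.12 (cv2) and the standard library are available. Lean on these libraries where they do the work, as an engineer would, in place of code of your own. Each camera call takes 0.05 s, during which the arm holds its last target. There are 200 camera calls.

### The job

Make room on the dark mat: pick up the small open jar of green frit and set it down gently, upright, in a clear spot on the bench off the mat. Then slide the brown kiln tile, with the blue glass block riding on it, along the bench into the free place on the mat until the whole tile is on the mat; never lift or tip the tile, and keep the block in the middle of it. Neither the tile nor the jar may touch the other things, and nothing else may be knocked or shifted.

Things in the scene. Friction and masses are not known exactly. Their poses are not given: they have to be found in the camera images.
- tile: loose square ceramic kiln tile, brown with a white square on top, 90 x 90 x 16 mm, 0.26 kg nominal, flat on the bench, too wide to grasp: push its upright side faces. Origin: centre of its underside; x and y square to its side faces, z up. It starts in front of the robot, turned by up to 0.5 rad
- tile_corner0 (a point): corner 0 of the tile's underside, at (-45, -45, 0) mm in the tile's frame
- tile_corner1 (a point): corner 1 of the tile's underside, at (45, -45, 0) mm in the tile's frame
- tile_corner2 (a point): corner 2 of the tile's underside, at (45, 45, 0) mm in the tile's frame
- tile_corner3 (a point): corner 3 of the tile's underside, at (-45, 45, 0) mm in the tile's frame
- glass_block: loose blue-grey glass block, 45 x 45 x 20 mm, lying unfixed on the middle of the tile (16 mm above the bench). Origin: centre of its underside
- frit_jar: small open glass jar of green frit, 41 mm across, 38 mm high, 0.045 kg nominal, standing on the mat in the place that the tile needs. Origin: centre of its underside, z up
- mat: dark mat, 125 (x) x 290 (y) mm, fixed, no step at its edge. Origin: its centre; z up. It lies left or right of the robot, yaw within 0.1 rad; its +x side faces a free lane 0.1 m wide along the far edge of the bench (world x = 0.517). Three places in a row along y, about 80 mm apart, hold the frit jar, the purple-capped jar and the cap in any order; the frit jar's place is for the tile
- purple_jar: bystander: plastic jar with a purple cap, 38 mm across, 75 mm high, standing loose on the mat. Origin: centre of its underside
- cap: bystander: loose off-white screw cap, 43 mm across, 12 mm high, lying on the mat. Origin: centre of its underside
- pad: bystander: yellow square pad, 100 x 100 x 12 mm, fixed, on the side of the bench opposite to the mat. Origin: centre of its underside
- lilac_holder: bystander: square lilac glass tea-light holder, 64 x 64 x 46 mm, standing loose on the yellow pad (its underside 12 mm above the bench). Origin: centre of its underside
Mind the look-alikes: they are no part of the job. What is shaped like the frit_jar but purple, red or turquoise is not meant.

How it is judged:
By the outcome, as a careful person would: the job done as asked, in the order asked, and still so for the second after the job is handed in, with the robot touching nothing.
It also fails if it takes over 67 s, if anything falls off the work surface, if the arm or the gripper's body presses on something with over 40 N, if the wrist force passes 120 N, or if a joint passes its speed limit or range.

## Working session

There is one attempt and no reset: what is moved stays moved. The work goes in short steps, Python scripts to look and compute and a tool call to move; the robot and the scene stay as the last step left them, time stands still between calls to the robot, and variables do not carry over. Pictures are saved under pics/ and viewed, at most 10 in all, crops included, and the job is handed in when it is done.

Besides the shell and the picture viewer there is one more tool, called after "Call:" as name([rows], argument=value, ...), one row to a line, values as JSON. send_rows: Moves the arm, as the interface text tells. Its arguments: {"type":"object","properties":{"deltas":{"type":"array","items":{"type":"object","properties":{"dx":{"type":"number"},"dy":{"type":"number"},"dz":{"type":"number"},"rx":{"type":"number"},"ry":{"type":"number"},"rz":{"type":"number"}}}},"jaw":{"type":"number"},"newtons":{"type":"number"}},"required":["deltas"]}

```bash
mkdir -p pics; ls; cat > h.py <<'E'
import numpy as np, cv2
from scipy.spatial.transform import Rotation as R
from bench import r
def cam(f):
    h=f["frame"].shape[0]; fl=h/2/np.tan(np.radians(f["vertical_fov"])/2)
    K=np.array([[fl,0,f["cx"]],[0,fl,f["cy"]],[0,0,1]]); return K,np.array(f["distortion"],float)
def rot(f):
    o=np.array(f["orientation"],float)
    return R.from_rotvec(o).as_matrix() if o.shape==(3,) else o
def pix2w(f,uv,z):
    "pixels -> world on plane z"
    K,d=cam(f); n=cv2.undistortPoints(np.array(uv,float).reshape(-1,1,2),K,d).reshape(-1,2)
    ray=np.c_[n,np.ones(len(n))]@rot(f).T; c=np.array(f["xyz"])
    return c+ray*((z-c[2])/ray[:,2])[:,None]
def cloud(f):
    K,d=cam(f); h,w=f["z_map"].shape
    u,v=np.meshgrid(np.arange(w),np.arange(h)); 
    n=cv2.undistortPoints(np.stack([u,v],-1).reshape(-1,1,2).astype(float),K,d).reshape(-1,2)
    p=np.c_[n,np.ones(len(n))]*f["z_map"].reshape(-1,1)
    return (p@rot(f).T+np.array(f["xyz"])).reshape(h,w,3)
E
python3 - <<'E'
from h import *
import pickle
for n in ("top","scene"):
    f=r.grab_frame(n); pickle.dump(f,open(n+".pkl","wb")); print(n,f["xyz"],f["orientation"],f["vertical_fov"],f["distortion"])
    cv2.imwrite(f"pics/{n}.png",cv2.resize(f["frame"],(800,600),interpolation=cv2.INTER_CUBIC))
print(r.get_obs())
E
```

```text
pics
top [0.17052986 0.0615316  1.65193074] [-2.16005184  2.15624772 -0.126355  ] 46.31091494981428 [-0.1658211  0.         0.         0.         0.       ]
scene [-0.28036437  0.74517475  0.62611452] [-0.90682149  2.28717491 -1.27508713] 57.61356212424099 [-0.05737452  0.          0.          0.          0.        ]
{'clock': 0.1, 'joints': array([ 1.23687233,  0.47776462,  0.02232296,  1.55632775, -0.01148166,
        1.10931397, -0.08308705]), 'qvel': array([ 0.00210657, -0.0021518 , -0.00129874, -0.00380223,  0.00059546,
       -0.00121731, -0.00058171]), 'tau': array([ 4.60948795e-03, -5.97759926e+01,  1.61329519e+00, -2.81955171e+01,
        1.27759823e-02,  4.95761502e-03,  8.65871982e-06]), 'tcp_pos': array([ 0.15102236, -0.65736438,  0.2414014 ]), 'orientation': array([-3.11993268e+00, -3.53875671e-01,  5.02208048e-04]), 'contact_force': array([-0.19411866, -0.00242776, -0.32807113]), 'moment': array([ 0.01902684, -0.01175863, -0.03165059]), 'gripper_force': 0.0, 'grip_width': 0.08552359525759184}
```

View pics/top.png

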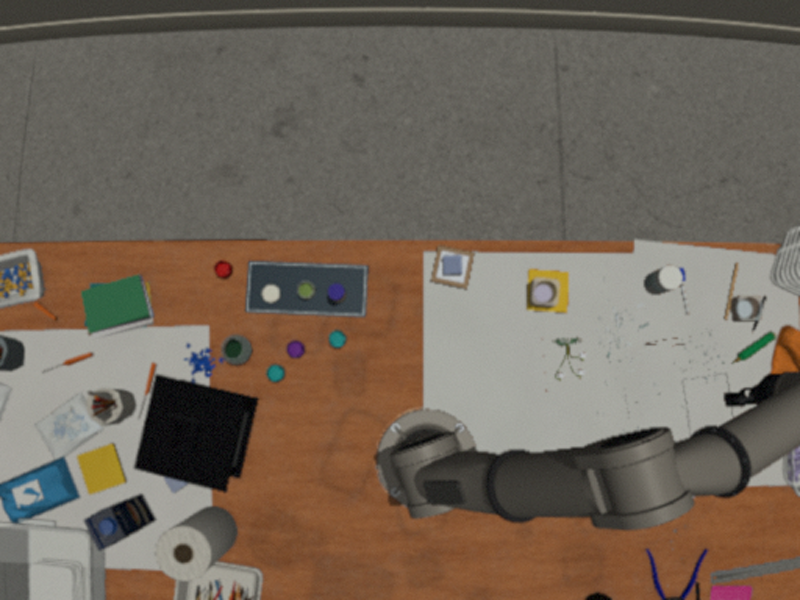

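View pics/scene.png

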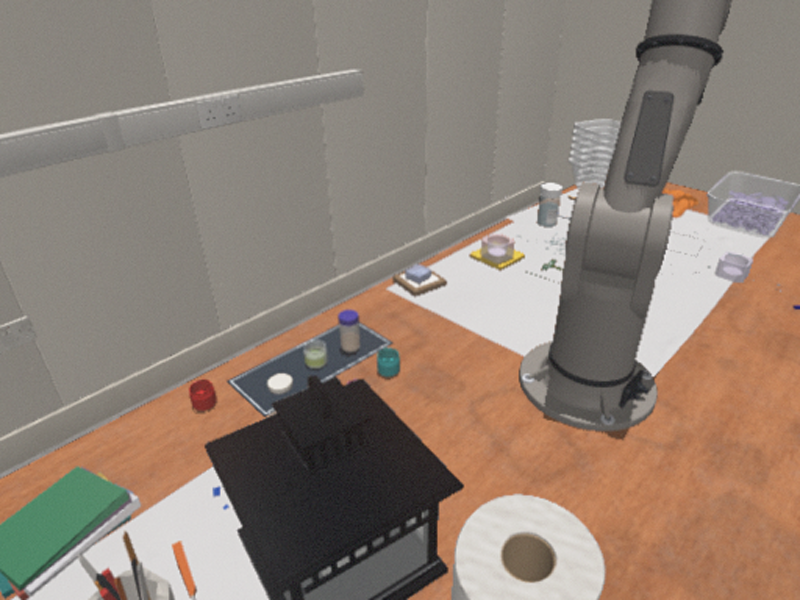

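The frit jar candidates in the top picture (800x600) are:
- frit jar, green, on the mat at (306,290), which I choose
- purple-capped jar at (336,292)
- purple at (296,349)
- turquoise at (338,340) and (276,373)
- red at (223,270)
- dark green cup at (236,350)

The cap is at (271,293), and the tile with the block is at (453,266).

```bash
python3 - <<'E'
from h import *
import pickle
f=pickle.load(open("top.pkl","rb"))
s=512/800
def P(l,z): return np.round(pix2w(f,np.array(l)*s,z)[:,:2],3).tolist()
print("mat",P([(249,263),(367,265),(365,317),(246,313)],0))
print("jar",P([(306,290)],.038),"purp",P([(336,292)],.075),"cap",P([(271,293)],.012))
print("tile",P([(436,248),(474,253),(470,287),(432,282)],.016),"blk",P([(453,265)],.036))
print("edge",P([(300,241)],0),"teals",P([(338,340),(276,373),(296,349),(223,270)],.03))
# depth profile from scene: wall
for n in("top","scene"):
    g=pickle.load(open(n+".pkl","rb")); c=cloud(g); ok=g["z_map"]>0
    for y in(0.05,.2,.3):
        m=ok&(abs(c[...,1]-y)<.01)&(c[...,0]>.4)
        q=c[m]; print(n,y,[ (z,np.round([q[abs(q[:,2]-z)<.02][:,0].max(),q[abs(q[:,2]-z)<.02][:,0].min()],3).tolist()) for z in(-.3,0,.05,.1,.15,.2,.3,.5) if (abs(q[:,2]-z)<.02).any()])
im=f["frame"][140:230,140:320]
cv2.imwrite("pics/crop.png",cv2.resize(im,(800,400),interpolation=cv2.INTER_CUBIC))
E
```

```text
mat [[0.459, 0.429], [0.454, 0.144], [0.33, 0.148], [0.338, 0.433]]
jar [[0.389, 0.284]] purp [[0.379, 0.211]] cap [[0.385, 0.372]]
tile [[0.493, -0.02], [0.481, -0.11], [0.399, -0.1], [0.411, -0.01]] blk [[0.449, -0.058]]
edge [[0.513, 0.307]] teals [[0.273, 0.209], [0.196, 0.352], [0.252, 0.307], [0.438, 0.485]]
top 0.05 [(0, [0.515, 0.4])]
top 0.2 [(0, [0.514, 0.4])]
top 0.3 [(0, [0.515, 0.401]), (0.05, [0.41, 0.402])]
scene 0.05 [(-0.3, [1.495, 1.476]), (0, [1.5, 0.401]), (0.05, [1.493, 1.473]), (0.1, [1.493, 1.476]), (0.15, [1.496, 1.475]), (0.2, [1.452, 1.433]), (0.3, [1.494, 1.435]), (0.5, [1.494, 1.474])]
scene 0.2 [(-0.3, [1.493, 1.477]), (0, [1.494, 0.42]), (0.05, [1.497, 1.476]), (0.1, [1.498, 1.476]), (0.15, [1.495, 1.479]), (0.2, [1.446, 1.429]), (0.3, [1.493, 1.446]), (0.5, [1.495, 1.479])]
scene 0.3 [(-0.3, [1.496, 1.475]), (0, [1.494, 0.401]), (0.05, [1.499, 0.405]), (0.1, [1.497, 1.476]), (0.15, [1.492, 1.478]), (0.2, [1.449, 1.431]), (0.3, [1.498, 1.468]), (0.5, [1.498, 1.475])]
```

View pics/crop.png

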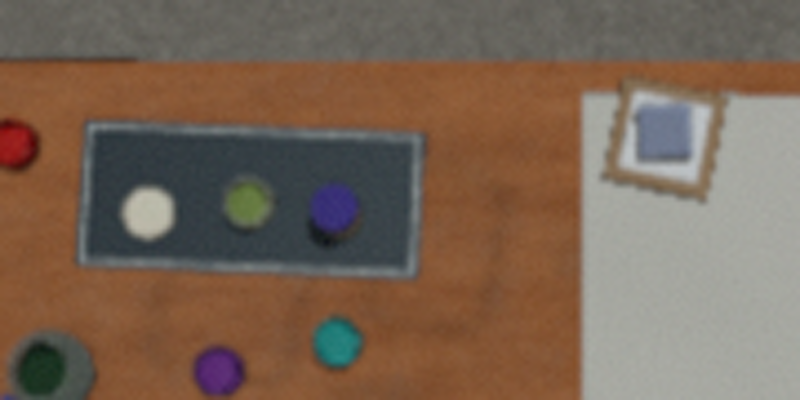

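The close crop shows the green frit jar in the middle of the mat at crop (247,203), with the off-white cap to its left at (148,212) and the purple jar to its right at (335,208). The far bench edge is open, with no wall near it. The plan:
- set the jar at about (0.37, 0.565)
- push the tile +y along the lane at x≈0.462
- push it −x into the place at about (0.395, 0.291)

First I go round the base to the jar.

Call:
send_rows([
  {"dx": 25,"dy": 33,"rz": 6},
  {"dx": 50,"dy": 66,"rz": 12},
  {"dx": 75,"dy": 99,"rz": 18},
  {"dx": 100,"dy": 132,"rz": 24},
  {"dx": 125,"dy": 165,"rz": 30},
])

```text
$.deltas[0]: bad value
```

Call:
send_rows([
  {"dx": 25,"dy": 33,"rz": 6},
  {"dx": 50,"dy": 66,"rz": 12},
  {"dx": 75,"dy": 99,"rz": 18},
  {"dx": 100,"dy": 132,"rz": 24},
  {"dx": 125,"dy": 165,"rz": 30},
])

```text
$.deltas[0]: bad value
```

Call:
send_rows([
  {"dx": 20,"dy": 35,"rz": 6},
  {"dx": 40,"dy": 70,"rz": 12},
  {"dx": 60,"dy": 105,"rz": 17},
  {"dx": 65,"dy": 145,"rz": 17},
  {"dx": 65,"dy": 185,"rz": 17},
])

```text
$.deltas[0]: bad value
```

Call:
send_rows([
  {"dx": 25,"dy": 33,"dz": 0,"rx": 0,"ry": 0,"rz": 6},
  {"dx": 50,"dy": 66,"dz": 0,"rx": 0,"ry": 0,"rz": 12},
  {"dx": 75,"dy": 99,"dz": 0,"rx": 0,"ry": 0,"rz": 18},
  {"dx": 100,"dy": 132,"dz": 0,"rx": 0,"ry": 0,"rz": 24},
  {"dx": 125,"dy": 165,"dz": 0,"rx": 0,"ry": 0,"rz": 30},
])

```text
clock: 0.52
tcp_pos: [0.2768, -0.491, 0.242]
orientation: [-2.92, -1.157, 0.0]
contact_force: [1.2, -0.6, 0.0]
grip_width: 0.0852
gripper_force: 0.0
```

Call:
send_rows([
  {"dx": 30,"dy": 28,"dz": 0,"rx": 0,"ry": 0,"rz": 6},
  {"dx": 60,"dy": 56,"dz": 0,"rx": 0,"ry": 0,"rz": 12},
  {"dx": 90,"dy": 84,"dz": 0,"rx": 0,"ry": 0,"rz": 18},
  {"dx": 120,"dy": 112,"dz": 0,"rx": 0,"ry": 0,"rz": 24},
  {"dx": 150,"dy": 140,"dz": 0,"rx": 0,"ry": 0,"rz": 30},
])

```text
clock: 0.93
tcp_pos: [0.427, -0.3512, 0.2422]
orientation: [-2.522, -1.873, 0.0]
contact_force: [0.5, 0.0, 0.3]
grip_width: 0.0855
gripper_force: 0.0
```

Call:
send_rows([
  {"dx": 15,"dy": 38,"dz": 0,"rx": 0,"ry": 0,"rz": 4},
  {"dx": 30,"dy": 76,"dz": 0,"rx": 0,"ry": 0,"rz": 8},
  {"dx": 45,"dy": 114,"dz": 0,"rx": 0,"ry": 0,"rz": 12},
  {"dx": 50,"dy": 155,"dz": 0,"rx": 0,"ry": 0,"rz": 16},
  {"dx": 50,"dy": 196,"dz": 0,"rx": 0,"ry": 0,"rz": 17},
])

```text
clock: 1.35
tcp_pos: [0.4769, -0.1547, 0.2421]
orientation: [-2.218, -2.225, -0.001]
contact_force: [0.4, 0.3, -0.4]
grip_width: 0.0855
gripper_force: 0.0
```

Call:
send_rows([
  {"dx": 0,"dy": 40,"dz": 0,"rx": 0,"ry": 0,"rz": 0},
  {"dx": 0,"dy": 80,"dz": 0,"rx": 0,"ry": 0,"rz": 0},
  {"dx": 0,"dy": 120,"dz": 0,"rx": 0,"ry": 0,"rz": 0},
  {"dx": 0,"dy": 160,"dz": 0,"rx": 0,"ry": 0,"rz": 0},
  {"dx": -2,"dy": 200,"dz": 0,"rx": 0,"ry": 0,"rz": 0},
])

```text
clock: 1.77
tcp_pos: [0.4737, 0.0448, 0.2423]
orientation: [2.223, 2.22, -0.0]
contact_force: [0.8, 0.2, 0.6]
grip_width: 0.0855
gripper_force: 0.0
```

Call:
send_rows([
  {"dx": -10,"dy": 40,"dz": 0,"rx": 0,"ry": 0,"rz": 0},
  {"dx": -20,"dy": 80,"dz": 0,"rx": 0,"ry": 0,"rz": 0},
  {"dx": -35,"dy": 118,"dz": 0,"rx": 0,"ry": 0,"rz": 0},
  {"dx": -50,"dy": 156,"dz": 0,"rx": 0,"ry": 0,"rz": 0},
  {"dx": -65,"dy": 190,"dz": 0,"rx": 0,"ry": 0,"rz": 0},
])

```text
clock: 2.18
tcp_pos: [0.4078, 0.2352, 0.2423]
orientation: [-2.222, -2.221, -0.0]
contact_force: [1.1, -0.0, 0.1]
grip_width: 0.0853
gripper_force: 0.0
```

Call:
send_rows([
  {"dx": -10,"dy": 25,"dz": -10,"rx": 0,"ry": 0,"rz": 0},
  {"dx": -20,"dy": 49,"dz": -40,"rx": 0,"ry": 0,"rz": 0},
  {"dx": -20,"dy": 49,"dz": -70,"rx": 0,"ry": 0,"rz": 0},
  {"dx": -20,"dy": 49,"dz": -70,"rx": 0,"ry": 0,"rz": 0},
])

```text
clock: 2.52
tcp_pos: [0.3857, 0.281, 0.1679]
orientation: [-2.217, -2.223, 0.013]
contact_force: [-0.3, -0.7, -0.4]
grip_width: 0.0854
gripper_force: 0.0
```

```bash
python3 - <<'E'
from h import *
import pickle
f=r.grab_frame("wrist"); pickle.dump(f,open("w1.pkl","wb"))
print(f["xyz"],r.get_obs()["tcp_pos"])
cv2.imwrite("pics/w1.png",cv2.resize(f["frame"],(800,600)))
E
```

```text
[0.38550732 0.36778134 0.29801556] [0.3871435  0.28082504 0.17009281]
```

View pics/w1.png

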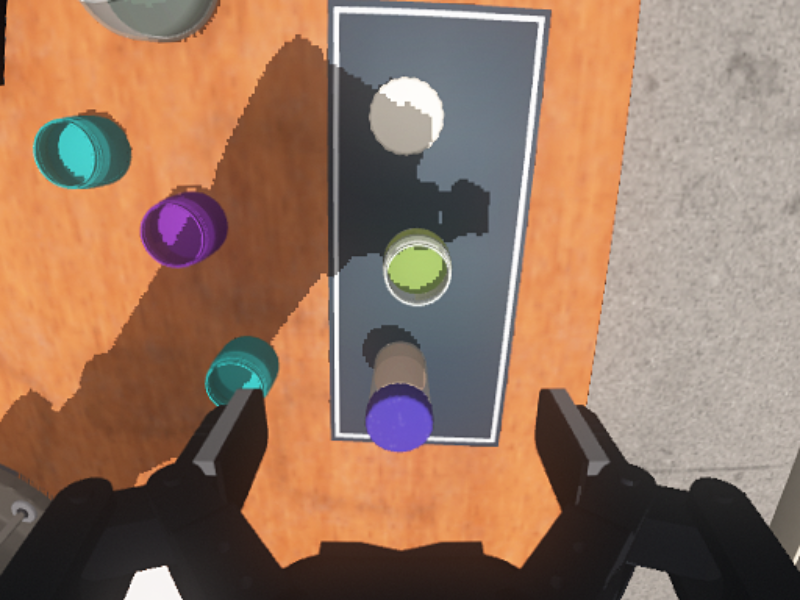

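The wrist view shows the green frit jar's rim centred at (417,271), the purple cap at (400,417), the off-white cap at (406,116), and the mat outline.

```bash
python3 - <<'E'
from h import *
import pickle
f=pickle.load(open("w1.pkl","rb"));s=512/800
def P(l,z): return np.round(pix2w(f,np.array(l)*s,z)[:,:2],4).tolist()
print("jar",P([(417,271)],.038),"purp",P([(400,417)],.075),"purpbase",P([(401,350)],.01),"cap",P([(406,116)],.012))
print("mat",P([(333,6),(549,10),(497,445),(333,440)],0),"edge",P([(620,200)],0))
c=cloud(f)
for (u,v) in [(417,300),(400,417),(406,110),(560,300)]: print(c[int(v*s),int(u*s)].round(3))
p=c.reshape(-1,3); 
for n,b in dict(purp=(.35,.41,.17,.245,.068),jar=(.34,.43,.25,.32,.03)).items():
    q=p[(p[:,0]>b[0])&(p[:,0]<b[1])&(p[:,1]>b[2])&(p[:,1]<b[3])&(p[:,2]>b[4])&(p[:,2]<.09)]; print(n,len(q),q.min(0).round(4),q.max(0).round(4))
E
```

```text
jar [[0.393, 0.2891]] purp [[0.3838, 0.2176]] purpbase [[0.3839, 0.226]] cap [[0.3864, 0.3723]]
mat [[0.3456, 0.4318], [0.4662, 0.4307], [0.4556, 0.1425], [0.3334, 0.1464]] edge [[0.5202, 0.3246]]
[0.393 0.269 0.031]
[0.384 0.218 0.074]
[0.386 0.376 0.01 ]
[ 0.489  0.258 -0.001]
purp 1326 [0.3645 0.1929 0.0681] [0.4021 0.2303 0.0759]
jar 396 [0.3744 0.2679 0.03  ] [0.4121 0.3052 0.039 ]
```

Call:
send_rows([
  {"dx": 4,"dy": 6,"dz": -35,"rx": 0,"ry": 0,"rz": 0},
  {"dx": 4,"dy": 6,"dz": -70,"rx": 0,"ry": 0,"rz": 0},
  {"dx": 4,"dy": 6,"dz": -105,"rx": 0,"ry": 0,"rz": 0},
  {"dx": 4,"dy": 6,"dz": -130,"rx": 0,"ry": 0,"rz": 0},
  {"dx": 4,"dy": 6,"dz": -152,"rx": 0,"ry": 0,"rz": 0},
])

```text
clock: 2.98
tcp_pos: [0.3946, 0.2869, 0.0199]
orientation: [2.225, 2.216, -0.0]
contact_force: [-0.7, 0.0, -0.2]
grip_width: 0.0854
gripper_force: 0.0
```

Call:
send_rows([
  {"dx": 0,"dy": 0,"dz": 0,"rx": 0,"ry": 0,"rz": 0},
  {"dx": 0,"dy": 0,"dz": 0,"rx": 0,"ry": 0,"rz": 0},
], jaw=55, newtons=20)

```text
clock: 3.15
tcp_pos: [0.3941, 0.2875, 0.021]
orientation: [2.224, 2.218, -0.001]
contact_force: [0.1, 0.5, 0.4]
grip_width: 0.0638
gripper_force: 0.0
```

Call:
send_rows([
  {"dx": 0,"dy": 0,"dz": 0,"rx": 0,"ry": 0,"rz": 0},
  {"dx": 0,"dy": 0,"dz": 0,"rx": 0,"ry": 0,"rz": 0},
  {"dx": 0,"dy": 0,"dz": 0,"rx": 0,"ry": 0,"rz": 0},
  {"dx": 0,"dy": 0,"dz": 0,"rx": 0,"ry": 0,"rz": 0},
  {"dx": 0,"dy": 0,"dz": 0,"rx": 0,"ry": 0,"rz": 0},
], jaw=30, newtons=25)

```text
clock: 3.57
tcp_pos: [0.3947, 0.2888, 0.0226]
orientation: [2.222, 2.218, 0.006]
contact_force: [-0.3, -1.1, 7.4]
grip_width: 0.0392
gripper_force: 24.5
```

Gripped (39 mm). I lift it.

Call:
send_rows([
  {"dx": 0,"dy": 0,"dz": 15,"rx": 0,"ry": 0,"rz": 0},
  {"dx": 0,"dy": 0,"dz": 45,"rx": 0,"ry": 0,"rz": 0},
  {"dx": 0,"dy": 0,"dz": 80,"rx": 0,"ry": 0,"rz": 0},
  {"dx": 0,"dy": 10,"dz": 90,"rx": 0,"ry": 0,"rz": 0},
  {"dx": 0,"dy": 30,"dz": 90,"rx": 0,"ry": 0,"rz": 0},
])

```text
clock: 3.98
tcp_pos: [0.3957, 0.3175, 0.1147]
orientation: [2.225, 2.213, 0.009]
contact_force: [1.1, -0.1, -0.3]
grip_width: 0.0397
gripper_force: 25.9
```

Call:
send_rows([
  {"dx": 0,"dy": 35,"dz": 0,"rx": 0,"ry": 0,"rz": 0},
  {"dx": -3,"dy": 70,"dz": 0,"rx": 0,"ry": 0,"rz": 0},
  {"dx": -6,"dy": 105,"dz": 0,"rx": 0,"ry": 0,"rz": 0},
  {"dx": -10,"dy": 140,"dz": 0,"rx": 0,"ry": 0,"rz": 0},
  {"dx": -14,"dy": 175,"dz": 0,"rx": 0,"ry": 0,"rz": 0},
])

```text
clock: 4.4
tcp_pos: [0.3795, 0.4949, 0.1122]
orientation: [2.224, 2.219, 0.003]
contact_force: [1.4, -0.1, 0.1]
grip_width: 0.0394
gripper_force: 25.9
```

Call:
send_rows([
  {"dx": -5,"dy": 35,"dz": 0,"rx": 0,"ry": 0,"rz": 0},
  {"dx": -8,"dy": 60,"dz": 0,"rx": 0,"ry": 0,"rz": 0},
  {"dx": -8,"dy": 72,"dz": -10,"rx": 0,"ry": 0,"rz": 0},
  {"dx": -8,"dy": 72,"dz": -40,"rx": 0,"ry": 0,"rz": 0},
])

```text
clock: 4.73
tcp_pos: [0.3714, 0.5716, 0.0755]
orientation: [-2.217, -2.219, -0.017]
contact_force: [1.2, 1.0, -0.0]
grip_width: 0.0392
gripper_force: 25.9
```

```bash
python3 - <<'E'
from h import *
import pickle
o=r.get_obs(); print(o["tcp_pos"],o["contact_force"],o["grip_width"])
f=r.grab_frame("wrist"); pickle.dump(f,open("w2.pkl","wb"))
cv2.imwrite("pics/w2.png",cv2.resize(f["frame"],(640,480)))
E
```

```text
[0.3714047  0.57163333 0.07552413] [ 1.17073431  1.03588261 -0.0350737 ] 0.03916281043585389
```

View pics/w2.png

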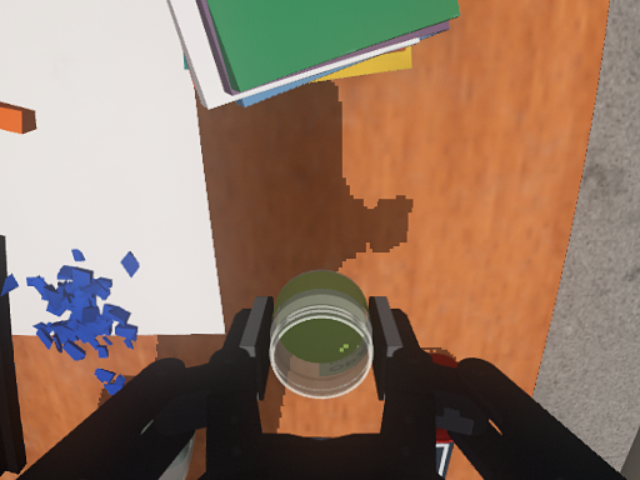

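The jar hangs upright in the fingers at (320,345). Below it is bare wood, with the red jar at (445,370) and the books clear. I lower it slowly.

Call:
send_rows([
  {"dx": 0,"dy": 0,"dz": -20,"rx": 0,"ry": 0,"rz": 0},
  {"dx": 0,"dy": 0,"dz": -35,"rx": 0,"ry": 0,"rz": 0},
  {"dx": 0,"dy": 0,"dz": -42,"rx": 0,"ry": 0,"rz": 0},
  {"dx": 0,"dy": 0,"dz": -44,"rx": 0,"ry": 0,"rz": 0},
  {"dx": 0,"dy": 0,"dz": -44,"rx": 0,"ry": 0,"rz": 0},
])

```text
clock: 5.2
tcp_pos: [0.3715, 0.5644, 0.0262]
orientation: [2.223, 2.219, -0.001]
contact_force: [0.2, 0.6, -0.4]
grip_width: 0.0393
gripper_force: 25.9
```

Call:
send_rows([
  {"dx": 0,"dy": 0,"dz": -1,"rx": 0,"ry": 0,"rz": 0},
  {"dx": 0,"dy": 0,"dz": -2,"rx": 0,"ry": 0,"rz": 0},
  {"dx": 0,"dy": 0,"dz": -3,"rx": 0,"ry": 0,"rz": 0},
  {"dx": 0,"dy": 0,"dz": -3,"rx": 0,"ry": 0,"rz": 0},
])

```text
clock: 5.53
tcp_pos: [0.3713, 0.5653, 0.0238]
orientation: [-2.223, -2.22, -0.001]
contact_force: [-0.8, 0.7, -0.7]
grip_width: 0.0396
gripper_force: 25.9
```

Call:
send_rows([
  {"dx": 0,"dy": 0,"dz": -0.7,"rx": 0,"ry": 0,"rz": 0},
  {"dx": 0,"dy": 0,"dz": -1.3,"rx": 0,"ry": 0,"rz": 0},
  {"dx": 0,"dy": 0,"dz": -1.3,"rx": 0,"ry": 0,"rz": 0},
])

```text
clock: 5.78
tcp_pos: [0.3712, 0.5654, 0.0227]
orientation: [2.223, 2.22, 0.001]
contact_force: [-1.0, -1.8, 4.0]
grip_width: 0.0395
gripper_force: 26.3
```

Touchdown. I release and rise.

Call:
send_rows([
  {"dx": 0,"dy": 0,"dz": 0,"rx": 0,"ry": 0,"rz": 0},
  {"dx": 0,"dy": 0,"dz": 0,"rx": 0,"ry": 0,"rz": 0},
  {"dx": 0,"dy": 0,"dz": 0,"rx": 0,"ry": 0,"rz": 0},
  {"dx": 0,"dy": 0,"dz": 0,"rx": 0,"ry": 0,"rz": 0},
], jaw=70)

```text
clock: 6.12
tcp_pos: [0.3711, 0.5651, 0.0219]
orientation: [2.223, 2.22, -0.0]
contact_force: [-0.5, 0.0, 0.3]
grip_width: 0.0702
gripper_force: 0.0
```

Call:
send_rows([
  {"dx": 0,"dy": 0,"dz": 15,"rx": 0,"ry": 0,"rz": 0},
  {"dx": 0,"dy": 0,"dz": 50,"rx": 0,"ry": 0,"rz": 0},
  {"dx": 0,"dy": 0,"dz": 90,"rx": 0,"ry": 0,"rz": 0},
  {"dx": 10,"dy": -30,"dz": 120,"rx": 0,"ry": 0,"rz": 0},
  {"dx": 25,"dy": -65,"dz": 130,"rx": 0,"ry": 0,"rz": 0},
], jaw=50)

```text
clock: 6.53
tcp_pos: [0.3937, 0.5057, 0.1586]
orientation: [-2.212, -2.224, -0.014]
contact_force: [1.3, 0.8, 0.1]
grip_width: 0.05
gripper_force: 0.0
```

Call:
send_rows([
  {"dx": 12,"dy": -38,"dz": 5,"rx": 0,"ry": 0,"rz": 0},
  {"dx": 24,"dy": -76,"dz": 10,"rx": 0,"ry": 0,"rz": 0},
  {"dx": 36,"dy": -114,"dz": 15,"rx": 0,"ry": 0,"rz": 0},
  {"dx": 48,"dy": -152,"dz": 20,"rx": 0,"ry": 0,"rz": 0},
  {"dx": 60,"dy": -190,"dz": 25,"rx": 0,"ry": 0,"rz": 0},
])

```text
clock: 6.95
tcp_pos: [0.4564, 0.3084, 0.1784]
orientation: [2.222, 2.22, 0.002]
contact_force: [1.1, 0.0, -0.4]
grip_width: 0.0502
gripper_force: 0.0
```

Call:
send_rows([
  {"dx": 4,"dy": -40,"dz": 0,"rx": 0,"ry": 0,"rz": 0},
  {"dx": 8,"dy": -80,"dz": 0,"rx": 0,"ry": 0,"rz": 0},
  {"dx": 12,"dy": -120,"dz": 0,"rx": 0,"ry": 0,"rz": 0},
  {"dx": 15,"dy": -160,"dz": 0,"rx": 0,"ry": 0,"rz": 0},
  {"dx": 15,"dy": -200,"dz": 0,"rx": 0,"ry": 0,"rz": 0},
])

```text
clock: 7.37
tcp_pos: [0.4715, 0.1084, 0.1782]
orientation: [2.222, 2.219, 0.002]
contact_force: [0.8, -0.5, 0.2]
grip_width: 0.0498
gripper_force: 0.0
```

Call:
send_rows([
  {"dx": -5,"dy": -41,"dz": 0,"rx": 0,"ry": 0,"rz": -2},
  {"dx": -12,"dy": -82,"dz": 0,"rx": 0,"ry": 0,"rz": -4},
  {"dx": -18,"dy": -123,"dz": 0,"rx": 0,"ry": 0,"rz": -6},
  {"dx": -26,"dy": -164,"dz": 0,"rx": 0,"ry": 0,"rz": -7},
  {"dx": -33,"dy": -205,"dz": 0,"rx": 0,"ry": 0,"rz": -7},
])

```text
clock: 7.78
tcp_pos: [0.4376, -0.0965, 0.1782]
orientation: [2.353, 2.079, 0.001]
contact_force: [0.7, -0.4, 0.2]
grip_width: 0.0498
gripper_force: 0.0
```

Call:
send_rows([
  {"dx": -3,"dy": -35,"dz": 0,"rx": 0,"ry": 0,"rz": 0},
  {"dx": -3,"dy": -53,"dz": 0,"rx": 0,"ry": 0,"rz": 0},
  {"dx": -3,"dy": -53,"dz": 0,"rx": 0,"ry": 0,"rz": 0},
  {"dx": -3,"dy": -53,"dz": 0,"rx": 0,"ry": 0,"rz": 0},
])

```text
clock: 8.12
tcp_pos: [0.4352, -0.1485, 0.1778]
orientation: [2.356, 2.077, 0.001]
contact_force: [-0.5, 1.1, 0.5]
grip_width: 0.0499
gripper_force: 0.0
```

```bash
cat >> h.py <<'E'
def tile(f,ymax=9):
    "tile pose (centre of top, yaw), block pose, from heights in the cloud"
    c=cloud(f); z=c[...,2]; b=f["frame"].astype(int)
    near=(c[...,0]>.33)&(c[...,0]<.56)&(c[...,1]<ymax)&(f["z_map"]>0)
    out=[]
    for lo,hi,e in((.011,.021,.09),(.030,.041,.045)):
        m=(near&(z>lo)&(z<hi)).astype(np.uint8); m=cv2.morphologyEx(m,cv2.MORPH_OPEN,np.ones((3,3)))
        n,l,st,_=cv2.connectedComponentsWithStats(m)
        i=1+np.argmax(st[1:,4]); p=c[l==i][:,:2]
        (cx,cy),(w,h),a=cv2.minAreaRect((p*1000).astype(np.float32)); a=(a+45)%90-45
        out.append((round(cx,1),round(cy,1),round(w,1),round(h,1),round(a,1)))
    return out
E
python3 - <<'E'
from h import *
import pickle
f=r.grab_frame("wrist"); pickle.dump(f,open("w3.pkl","wb"))
print(r.get_obs()["tcp_pos"],tile(f))
cv2.imwrite("pics/w3.png",cv2.resize(f["frame"],(640,480)))
E
```

```text
[ 0.435408   -0.14726271  0.17771477] [(450.3, -58.5, 90.0, 91.1, -12.2), (452.4, -57.2, 45.5, 45.7, 2.0)]
```

View pics/w3.png

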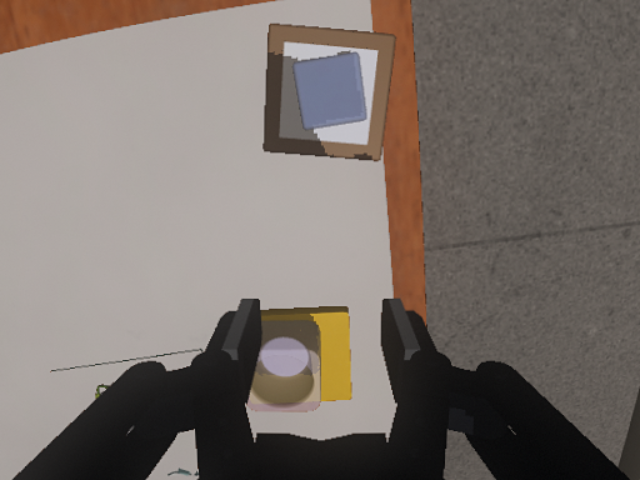

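The view shows the tile at (328,92), with a visible yaw relative to the tool, the block at (331,90) near its middle, and the yellow pad and lilac holder at (300,355), well behind the fingers. The tile centre is (0.450,-0.0585) with yaw −12°. I turn by −5° and descend behind it.

Call:
send_rows([
  {"dx": 0,"dy": 0,"dz": -30,"rx": 0,"ry": 0,"rz": -2},
  {"dx": 0,"dy": 0,"dz": -65,"rx": 0,"ry": 0,"rz": -4},
  {"dx": 0,"dy": 0,"dz": -100,"rx": 0,"ry": 0,"rz": -5},
  {"dx": 0,"dy": 0,"dz": -130,"rx": 0,"ry": 0,"rz": -5},
  {"dx": 0,"dy": 0,"dz": -151,"rx": 0,"ry": 0,"rz": -5},
])

```text
clock: 8.58
tcp_pos: [0.4345, -0.1454, 0.0241]
orientation: [-2.437, -1.978, 0.0]
contact_force: [0.0, 0.7, -0.6]
grip_width: 0.0501
gripper_force: 0.0
```

Call:
send_rows([
  {"dx": 1,"dy": 6,"dz": 0,"rx": 0,"ry": 0,"rz": 0},
  {"dx": 2,"dy": 12,"dz": 0,"rx": 0,"ry": 0,"rz": 0},
  {"dx": 3,"dy": 17,"dz": 0,"rx": 0,"ry": 0,"rz": 0},
  {"dx": 4,"dy": 20,"dz": 0,"rx": 0,"ry": 0,"rz": 0},
  {"dx": 4,"dy": 22,"dz": 0,"rx": 0,"ry": 0,"rz": 0},
])

```text
clock: 9.0
tcp_pos: [0.4407, -0.125, 0.0276]
orientation: [2.439, 1.976, 0.003]
contact_force: [-0.3, -0.4, -0.5]
grip_width: 0.0498
gripper_force: 0.0
```

```bash
python3 - <<'E'
from h import *
import pickle
f=r.grab_frame("wrist"); pickle.dump(f,open("w4.pkl","wb"))
o=r.get_obs();a=R.from_rotvec(o["orientation"]).as_matrix()[:,1]
print(o["tcp_pos"],np.degrees(np.arctan2(a[1],a[0])),o["contact_force"],tile(f))
cv2.imwrite("pics/w4.png",cv2.resize(f["frame"],(640,480)))
E
```

```text
[ 0.44034107 -0.12497223  0.02735633] -11.992231365339602 [-0.27860102  0.55069088 -0.18220601] [(450.2, -58.5, 89.9, 90.8, -12.0), (452.4, -57.1, 45.3, 45.2, 1.8)]
```

View pics/w4.png

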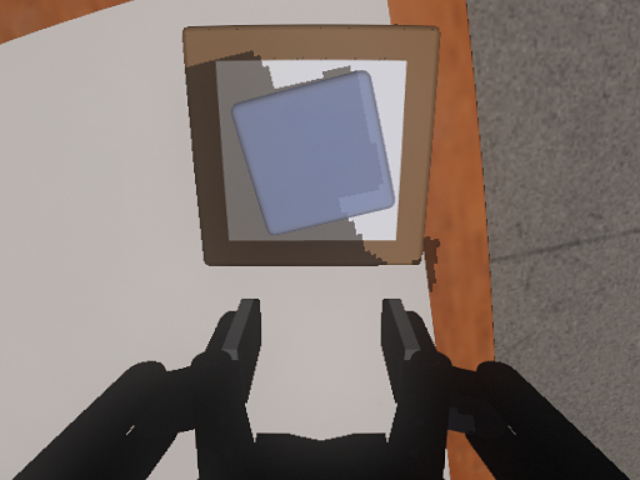

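The tile is directly ahead of the open fingers, its near edge at row 263 and the fingertips at row 300, about 12 mm off and square. I push along a gentle arc.

Call:
send_rows([
  {"dx": 0.6,"dy": 3,"dz": 0,"rx": 0,"ry": 0,"rz": 0},
  {"dx": 1.2,"dy": 6,"dz": 0,"rx": 0,"ry": 0,"rz": 0},
  {"dx": 1.8,"dy": 9,"dz": 0,"rx": 0,"ry": 0,"rz": 0},
  {"dx": 2.4,"dy": 12,"dz": 0,"rx": 0,"ry": 0,"rz": 0},
  {"dx": 3,"dy": 15,"dz": 0,"rx": 0,"ry": 0,"rz": 0},
])

```text
clock: 9.47
tcp_pos: [0.4422, -0.1106, 0.026]
orientation: [-2.443, -1.976, -0.0]
contact_force: [0.1, -0.7, 0.2]
grip_width: 0.0499
gripper_force: 0.0
```

Call:
send_rows([
  {"dx": 0.9,"dy": 4,"dz": 0,"rx": 0,"ry": 0,"rz": 0.5},
  {"dx": 1.9,"dy": 9,"dz": 0,"rx": 0,"ry": 0,"rz": 1.1},
  {"dx": 2.9,"dy": 14,"dz": 0,"rx": 0,"ry": 0,"rz": 1.8},
  {"dx": 3.8,"dy": 19,"dz": 0,"rx": 0,"ry": 0,"rz": 2.5},
  {"dx": 4.7,"dy": 24,"dz": 0,"rx": 0,"ry": 0,"rz": 3.1},
])

```text
clock: 9.88
tcp_pos: [0.447, -0.0862, 0.026]
orientation: [-2.387, -2.043, -0.0]
contact_force: [0.1, 0.5, -0.1]
grip_width: 0.0501
gripper_force: 0.2
```

```bash
cat > look.py <<'E'
from h import *
import sys
f=r.grab_frame("wrist")
o=r.get_obs();a=R.from_rotvec(o["orientation"]).as_matrix()[:,1]
print(o["clock"],o["tcp_pos"].round(4),(np.degrees(np.arctan2(a[1],a[0]))+90)%180-90,o["contact_force"].round(1),tile(f,*map(float,sys.argv[1:])))
E
python3 look.py
```

```text
9.9333 [ 0.4473 -0.0851  0.0261] -8.78123088039456 [ 0.1  0.9 -0.8] [(450.1, -58.2, 89.9, 90.2, -12.0), (457.1, -66.9, 54.1, 67.2, 3.2)]
```

The tile has not moved. The fingertips are higher than I assumed and ride above the tile's top, so I back straight out.

Call:
send_rows([
  {"dx": -1.5,"dy": -10,"dz": 0,"rx": 0,"ry": 0,"rz": -1},
  {"dx": -4,"dy": -20,"dz": 0,"rx": 0,"ry": 0,"rz": -2},
  {"dx": -6,"dy": -30,"dz": 0,"rx": 0,"ry": 0,"rz": -3.1},
  {"dx": -8,"dy": -40,"dz": 0,"rx": 0,"ry": 0,"rz": -3.1},
  {"dx": -9,"dy": -46,"dz": 0,"rx": 0,"ry": 0,"rz": -3.1},
])

```text
clock: 10.35
tcp_pos: [0.4369, -0.1354, 0.0259]
orientation: [2.445, 1.972, -0.002]
contact_force: [0.0, 0.2, -0.3]
grip_width: 0.05
gripper_force: 0.0
```

```bash
python3 look.py
```

```text
10.4 [ 0.4369 -0.1361  0.0259] -12.288149032377106 [-0.1 -1.5 -0.4] [(449.7, -60.4, 86.8, 90.5, -12.2), (451.8, -55.8, 45.0, 45.0, 4.3)]
```

The block shifted by only about 1 mm and the tile not at all. I descend until the tips nearly reach the bench, watching the force.

Call:
send_rows([
  {"dx": 0,"dy": 0,"dz": -3,"rx": 0,"ry": 0,"rz": 0},
  {"dx": 0,"dy": 0,"dz": -6,"rx": 0,"ry": 0,"rz": 0},
  {"dx": 0,"dy": 0,"dz": -9,"rx": 0,"ry": 0,"rz": 0},
  {"dx": 0,"dy": 0,"dz": -11,"rx": 0,"ry": 0,"rz": 0},
  {"dx": 0,"dy": 0,"dz": -12,"rx": 0,"ry": 0,"rz": 0},
])

```text
clock: 10.82
tcp_pos: [0.4377, -0.1322, 0.0135]
orientation: [-2.441, -1.977, 0.0]
contact_force: [-0.1, 0.7, 0.5]
grip_width: 0.0501
gripper_force: 0.0
```

Call:
send_rows([
  {"dx": 0,"dy": 0,"dz": -1,"rx": 0,"ry": 0,"rz": 0},
  {"dx": 0,"dy": 0,"dz": -2,"rx": 0,"ry": 0,"rz": 0},
  {"dx": 0,"dy": 0,"dz": -3,"rx": 0,"ry": 0,"rz": 0},
  {"dx": 0,"dy": 0,"dz": -3,"rx": 0,"ry": 0,"rz": 0},
])

```text
clock: 11.15
tcp_pos: [0.4378, -0.1328, 0.0109]
orientation: [-2.442, -1.976, 0.0]
contact_force: [-0.3, 0.3, -0.2]
grip_width: 0.0503
gripper_force: 0.0
```

Call:
send_rows([
  {"dx": 0,"dy": 0,"dz": -1,"rx": 0,"ry": 0,"rz": 0},
  {"dx": 0,"dy": 0,"dz": -2,"rx": 0,"ry": 0,"rz": 0},
  {"dx": 0,"dy": 0,"dz": -3,"rx": 0,"ry": 0,"rz": 0},
  {"dx": 0,"dy": 0,"dz": -3,"rx": 0,"ry": 0,"rz": 0},
])

```text
clock: 11.48
tcp_pos: [0.4379, -0.1329, 0.0081]
orientation: [2.442, 1.976, -0.0]
contact_force: [-0.3, 0.4, -0.2]
grip_width: 0.0499
gripper_force: 0.4
```

No contact at TCP z 0.008, so the tips are now about 2–3 mm above the bench. I push again.

Call:
send_rows([
  {"dx": 1,"dy": 5,"dz": 1,"rx": 0,"ry": 0,"rz": 0},
  {"dx": 2,"dy": 10,"dz": 1,"rx": 0,"ry": 0,"rz": 0},
  {"dx": 3,"dy": 14,"dz": 1,"rx": 0,"ry": 0,"rz": 0},
  {"dx": 3.6,"dy": 17,"dz": 1,"rx": 0,"ry": 0,"rz": 0},
  {"dx": 4.2,"dy": 20,"dz": 1,"rx": 0,"ry": 0,"rz": 0},
])

```text
clock: 11.9
tcp_pos: [0.442, -0.1129, 0.0091]
orientation: [2.442, 1.976, -0.001]
contact_force: [-1.6, -3.6, 0.9]
grip_width: 0.0501
gripper_force: 1.7
```

Call:
send_rows([
  {"dx": 0.6,"dy": 3,"dz": 0,"rx": 0,"ry": 0,"rz": 0},
  {"dx": 1.4,"dy": 7,"dz": 0,"rx": 0,"ry": 0,"rz": 0.4},
  {"dx": 2.3,"dy": 11,"dz": 0,"rx": 0,"ry": 0,"rz": 1},
  {"dx": 3.1,"dy": 15,"dz": 0,"rx": 0,"ry": 0,"rz": 1.5},
  {"dx": 3.9,"dy": 19,"dz": 0,"rx": 0,"ry": 0,"rz": 2},
])

```text
clock: 12.32
tcp_pos: [0.4461, -0.0936, 0.009]
orientation: [2.407, 2.019, 0.0]
contact_force: [-0.3, -3.4, 0.4]
grip_width: 0.0503
gripper_force: 1.7
```

```bash
python3 look.py
```

```text
12.3667 [ 0.4463 -0.0925  0.009 ] -9.929954832695685 [-0.8 -0.7  0.3] [(450.7, -47.6, 111.8, 90.4, -9.9), (454.3, -34.1, 45.1, 45.1, 6.5)]
```

Call:
send_rows([
  {"dx": 0.8,"dy": 4.5,"dz": 0,"rx": 0,"ry": 0,"rz": 0},
  {"dx": 1.7,"dy": 9.5,"dz": 0,"rx": 0,"ry": 0,"rz": 0},
  {"dx": 2.6,"dy": 14.5,"dz": 0,"rx": 0,"ry": 0,"rz": 0},
  {"dx": 3.5,"dy": 19.5,"dz": 0,"rx": 0,"ry": 0,"rz": 0},
  {"dx": 4.4,"dy": 24.5,"dz": 0,"rx": 0,"ry": 0,"rz": 0},
])

```text
clock: 12.78
tcp_pos: [0.4503, -0.0689, 0.009]
orientation: [-2.408, -2.018, 0.0]
contact_force: [-1.3, -4.2, 1.9]
grip_width: 0.0498
gripper_force: 2.0
```

Call:
send_rows([
  {"dx": 0.8,"dy": 5,"dz": 0,"rx": 0,"ry": 0,"rz": 0.5},
  {"dx": 1.6,"dy": 10,"dz": 0,"rx": 0,"ry": 0,"rz": 1},
  {"dx": 2.4,"dy": 15,"dz": 0,"rx": 0,"ry": 0,"rz": 1.5},
  {"dx": 3.1,"dy": 20,"dz": 0,"rx": 0,"ry": 0,"rz": 2},
  {"dx": 3.7,"dy": 25,"dz": 0,"rx": 0,"ry": 0,"rz": 2.5},
])

```text
clock: 13.2
tcp_pos: [0.4541, -0.0438, 0.009]
orientation: [-2.362, -2.071, -0.0]
contact_force: [-0.6, -4.4, 1.5]
grip_width: 0.0502
gripper_force: 1.8
```

Call:
send_rows([
  {"dx": 0.6,"dy": 5,"dz": 0,"rx": 0,"ry": 0,"rz": 0.5},
  {"dx": 1.2,"dy": 10,"dz": 0,"rx": 0,"ry": 0,"rz": 1},
  {"dx": 1.8,"dy": 15,"dz": 0,"rx": 0,"ry": 0,"rz": 1.5},
  {"dx": 2.3,"dy": 20,"dz": 0,"rx": 0,"ry": 0,"rz": 2},
  {"dx": 2.7,"dy": 25,"dz": 0,"rx": 0,"ry": 0,"rz": 2.5},
])

```text
clock: 13.62
tcp_pos: [0.4568, -0.0189, 0.009]
orientation: [2.317, 2.122, 0.0]
contact_force: [-0.1, -3.3, 2.3]
grip_width: 0.0502
gripper_force: 1.8
```

```bash
python3 look.py
```

```text
13.6667 [ 0.4569 -0.0174  0.009 ] -4.904314301810004 [-0.6 -0.9 -0.3] [(457.8, 27.6, 111.5, 90.4, -5.0), (459.8, 41.1, 45.5, 45.1, 11.3)]
```

Call:
send_rows([
  {"dx": 0.5,"dy": 5,"dz": 0,"rx": 0,"ry": 0,"rz": 0.5},
  {"dx": 1,"dy": 10,"dz": 0,"rx": 0,"ry": 0,"rz": 1},
  {"dx": 1.5,"dy": 15,"dz": 0,"rx": 0,"ry": 0,"rz": 1.5},
  {"dx": 1.9,"dy": 20,"dz": 0,"rx": 0,"ry": 0,"rz": 2},
  {"dx": 2.3,"dy": 25,"dz": 0,"rx": 0,"ry": 0,"rz": 2.5},
])

```text
clock: 14.08
tcp_pos: [0.459, 0.0062, 0.009]
orientation: [-2.27, -2.172, -0.0]
contact_force: [0.2, -3.1, 2.3]
grip_width: 0.0499
gripper_force: 1.8
```

Call:
send_rows([
  {"dx": 0.3,"dy": 6,"dz": 0,"rx": 0,"ry": 0,"rz": 0},
  {"dx": 0.7,"dy": 12,"dz": 0,"rx": 0,"ry": 0,"rz": 0},
  {"dx": 1.1,"dy": 18,"dz": 0,"rx": 0,"ry": 0,"rz": 0},
  {"dx": 1.5,"dy": 24,"dz": 0,"rx": 0,"ry": 0,"rz": 0},
  {"dx": 1.9,"dy": 30,"dz": 0,"rx": 0,"ry": 0,"rz": 0},
])

```text
clock: 14.5
tcp_pos: [0.4608, 0.0363, 0.009]
orientation: [-2.27, -2.171, 0.0]
contact_force: [-0.3, -4.3, 1.5]
grip_width: 0.0499
gripper_force: 2.0
```

Call:
send_rows([
  {"dx": 0.4,"dy": 6,"dz": 0,"rx": 0,"ry": 0,"rz": 0},
  {"dx": 0.8,"dy": 12,"dz": 0,"rx": 0,"ry": 0,"rz": 0},
  {"dx": 1.2,"dy": 18,"dz": 0,"rx": 0,"ry": 0,"rz": 0},
  {"dx": 1.6,"dy": 24,"dz": 0,"rx": 0,"ry": 0,"rz": 0},
  {"dx": 2,"dy": 30,"dz": 0,"rx": 0,"ry": 0,"rz": 0},
])

```text
clock: 14.92
tcp_pos: [0.4629, 0.0663, 0.009]
orientation: [-2.27, -2.171, 0.0]
contact_force: [-0.1, -4.4, 2.1]
grip_width: 0.0499
gripper_force: 2.0
```

```bash
python3 look.py 0.185; python3 - <<'E'
from h import *
f=r.grab_frame("wrist"); c=cloud(f); p=c.reshape(-1,3)
q=p[(p[:,0]>.34)&(p[:,0]<.415)&(p[:,1]>.17)&(p[:,1]<.25)&(p[:,2]>.045)&(p[:,2]<.09)]; print("purp",len(q),q.min(0).round(4),q.max(0).round(4))
g=abs(p[:,2])<.006; y=.15; e=p[g&(abs(p[:,1]-y)<.02)]; print("edge",e[:,0].max())
cv2.imwrite("pics/w5.png",cv2.resize(f["frame"],(640,480)))
E
```

```text
14.9667 [0.4632 0.068  0.0091] -2.4733244098315197 [ 0.7  0.2 -1.1] [(461.9, 112.6, 111.9, 90.3, -2.5), (463.4, 126.4, 45.3, 44.9, 13.8)]Traceback (most recent call last):
  File "<stdin>", line 3, in <module>
    return umr_minimum(a, axis, None, out, keepdims, initial, where)
ValueError: zero-size array to reduction operation minimum which has no identity
```

Call:
send_rows([
  {"dx": 0.1,"dy": 5,"dz": 0,"rx": 0,"ry": 0,"rz": 0},
  {"dx": 0.2,"dy": 11,"dz": 0,"rx": 0,"ry": 0,"rz": 0},
  {"dx": 0.2,"dy": 17,"dz": 0,"rx": 0,"ry": 0,"rz": 0},
  {"dx": 0.3,"dy": 23,"dz": 0,"rx": 0,"ry": 0,"rz": 0},
  {"dx": 0.3,"dy": 29,"dz": 0,"rx": 0,"ry": 0,"rz": 0},
])

```text
clock: 15.43
tcp_pos: [0.4632, 0.0952, 0.009]
orientation: [-2.271, -2.171, 0.0]
contact_force: [0.4, -2.0, 1.3]
grip_width: 0.0502
gripper_force: 1.5
```

Call:
send_rows([
  {"dx": 0.1,"dy": 6,"dz": 0,"rx": 0,"ry": 0,"rz": 0},
  {"dx": 0.2,"dy": 12,"dz": 0,"rx": 0,"ry": 0,"rz": 0},
  {"dx": 0.2,"dy": 18,"dz": 0,"rx": 0,"ry": 0,"rz": 0},
  {"dx": 0.3,"dy": 24,"dz": 0,"rx": 0,"ry": 0,"rz": 0},
  {"dx": 0.3,"dy": 30,"dz": 0,"rx": 0,"ry": 0,"rz": 0},
])

```text
clock: 15.85
tcp_pos: [0.4634, 0.1253, 0.0089]
orientation: [-2.27, -2.171, 0.0]
contact_force: [-0.3, -2.7, -0.2]
grip_width: 0.0501
gripper_force: 1.3
```

Call:
send_rows([
  {"dx": 0,"dy": 6,"dz": 0,"rx": 0,"ry": 0,"rz": 0},
  {"dx": 0,"dy": 12,"dz": 0,"rx": 0,"ry": 0,"rz": 0},
  {"dx": 0,"dy": 18,"dz": 0,"rx": 0,"ry": 0,"rz": 0},
  {"dx": 0,"dy": 24,"dz": 0,"rx": 0,"ry": 0,"rz": 0},
  {"dx": 0,"dy": 30,"dz": 0,"rx": 0,"ry": 0,"rz": 0},
])

```text
clock: 16.27
tcp_pos: [0.4634, 0.1553, 0.009]
orientation: [-2.27, -2.171, 0.0]
contact_force: [0.7, -2.5, -1.2]
grip_width: 0.0497
gripper_force: 1.1
```

```bash
python3 look.py; python3 - <<'E'
from h import *
f=r.grab_frame("wrist"); cv2.imwrite("pics/w5.png",cv2.resize(f["frame"],(640,480)))
E
```

```text
16.3167 [0.4635 0.157  0.0091] -2.4708199699329185 [ 0.2  0.1 -0.7] [(462.4, 201.6, 111.8, 90.8, -2.7), (464.0, 215.4, 45.4, 45.2, 13.6)]
```

View pics/w5.png

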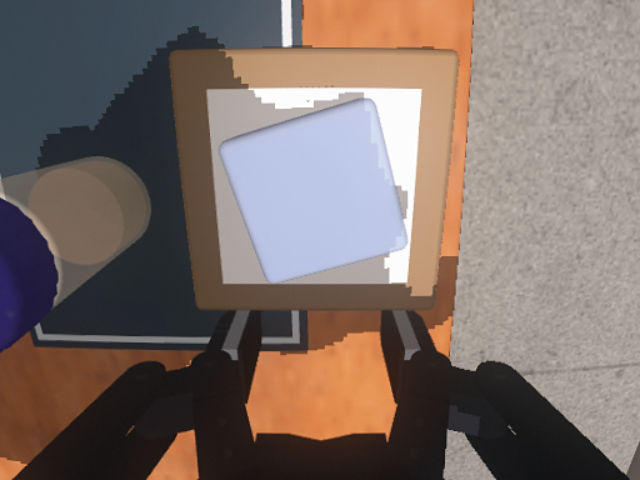

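The tile passes the purple jar (base at about (100,210)) with clear space, and the block stays centred. Next is the remaining 79 mm.

Call:
send_rows([
  {"dx": 0,"dy": 5,"dz": 0,"rx": 0,"ry": 0,"rz": 0},
  {"dx": 0,"dy": 11,"dz": 0,"rx": 0,"ry": 0,"rz": 0},
  {"dx": 0,"dy": 17,"dz": 0,"rx": 0,"ry": 0,"rz": 0},
  {"dx": 0,"dy": 23,"dz": 0,"rx": 0,"ry": 0,"rz": 0},
  {"dx": 0,"dy": 29,"dz": 0,"rx": 0,"ry": 0,"rz": 0},
])

```text
clock: 16.78
tcp_pos: [0.4635, 0.1838, 0.009]
orientation: [2.271, 2.17, -0.001]
contact_force: [-0.4, -4.0, 1.8]
grip_width: 0.0499
gripper_force: 1.9
```

Call:
send_rows([
  {"dx": 0,"dy": 6,"dz": 0,"rx": 0,"ry": 0,"rz": 0},
  {"dx": 0,"dy": 12,"dz": 0,"rx": 0,"ry": 0,"rz": 0},
  {"dx": 0,"dy": 18,"dz": 0,"rx": 0,"ry": 0,"rz": 0},
  {"dx": 0,"dy": 24,"dz": 0,"rx": 0,"ry": 0,"rz": 0},
  {"dx": 0,"dy": 30,"dz": 0,"rx": 0,"ry": 0,"rz": 0},
])

```text
clock: 17.2
tcp_pos: [0.4635, 0.2141, 0.009]
orientation: [2.271, 2.171, -0.0]
contact_force: [-0.3, -4.0, 2.8]
grip_width: 0.0503
gripper_force: 2.3
```

Call:
send_rows([
  {"dx": 0,"dy": 6,"dz": 0,"rx": 0,"ry": 0,"rz": 0},
  {"dx": 0,"dy": 11,"dz": 0,"rx": 0,"ry": 0,"rz": 0},
  {"dx": 0,"dy": 15,"dz": 0,"rx": 0,"ry": 0,"rz": 0},
  {"dx": 0,"dy": 18,"dz": 0,"rx": 0,"ry": 0,"rz": 0},
  {"dx": 0,"dy": 19,"dz": 0,"rx": 0,"ry": 0,"rz": 0},
])

```text
clock: 17.62
tcp_pos: [0.4634, 0.2333, 0.009]
orientation: [-2.27, -2.172, -0.0]
contact_force: [0.8, -4.0, 4.0]
grip_width: 0.05
gripper_force: 2.4
```

```bash
python3 look.py
```

```text
17.6667 [0.4634 0.2333 0.009 ] -2.5304314442031313 [-0.  -1.7  1.7] [(462.3, 279.5, 112.4, 90.3, -2.5), (463.9, 293.3, 45.4, 45.2, 13.9)]
```

The tile is at (0.463,0.291). I retract, rise, turn 90° and come round to the far side.

Call:
send_rows([
  {"dx": 0,"dy": -12,"dz": 0,"rx": 0,"ry": 0,"rz": 0},
  {"dx": 0,"dy": -20,"dz": 10,"rx": 0,"ry": 0,"rz": 0},
  {"dx": 4,"dy": -22,"dz": 45,"rx": 0,"ry": 0,"rz": 0},
  {"dx": 10,"dy": -22,"dz": 85,"rx": 0,"ry": 0,"rz": 0},
  {"dx": 20,"dy": -20,"dz": 120,"rx": 0,"ry": 0,"rz": 5},
])

```text
clock: 18.08
tcp_pos: [0.4826, 0.2113, 0.1311]
orientation: [-2.174, -2.267, 0.002]
contact_force: [1.4, 0.2, 0.2]
grip_width: 0.0502
gripper_force: 0.0
```

Call:
send_rows([
  {"dx": 15,"dy": 16,"dz": 0,"rx": 0,"ry": 0,"rz": 7},
  {"dx": 30,"dy": 32,"dz": 0,"rx": 0,"ry": 0,"rz": 14},
  {"dx": 45,"dy": 48,"dz": 0,"rx": 0,"ry": 0,"rz": 21},
  {"dx": 60,"dy": 64,"dz": 0,"rx": 0,"ry": 0,"rz": 28},
  {"dx": 66,"dy": 75,"dz": 0,"rx": 0,"ry": 0,"rz": 35},
])

```text
clock: 18.5
tcp_pos: [0.5517, 0.2879, 0.13]
orientation: [1.384, 2.819, 0.004]
contact_force: [-1.1, -0.1, 0.1]
grip_width: 0.0502
gripper_force: 0.0
```

Call:
send_rows([
  {"dx": 0,"dy": 0,"dz": 0,"rx": 0,"ry": 0,"rz": 7},
  {"dx": 0,"dy": 0,"dz": 0,"rx": 0,"ry": 0,"rz": 14},
  {"dx": 0,"dy": 0,"dz": 0,"rx": 0,"ry": 0,"rz": 21},
  {"dx": 0,"dy": 0,"dz": 0,"rx": 0,"ry": 0,"rz": 28},
  {"dx": 0,"dy": 0,"dz": 0,"rx": 0,"ry": 0,"rz": 35},
])

```text
clock: 18.92
tcp_pos: [0.5497, 0.2866, 0.1296]
orientation: [0.471, 3.106, 0.0]
contact_force: [1.0, 1.2, 0.3]
grip_width: 0.0501
gripper_force: 0.0
```

Call:
send_rows([
  {"dx": 0,"dy": 0,"dz": 0,"rx": 0,"ry": 0,"rz": 7},
  {"dx": 0,"dy": 0,"dz": 0,"rx": 0,"ry": 0,"rz": 14},
  {"dx": 0,"dy": 0,"dz": 0,"rx": 0,"ry": 0,"rz": 15},
  {"dx": 0,"dy": 0,"dz": 0,"rx": 0,"ry": 0,"rz": 15},
])

```text
clock: 19.25
tcp_pos: [0.5497, 0.2867, 0.1293]
orientation: [-0.075, -3.141, -0.001]
contact_force: [-0.1, 0.7, 1.3]
grip_width: 0.05
gripper_force: 0.0
```

```bash
python3 look.py .33; python3 - <<'E'
from h import *
import pickle
f=r.grab_frame("wrist");pickle.dump(f,open("w6.pkl","wb")); cv2.imwrite("pics/w6.png",cv2.resize(f["frame"],(640,480)))
print(f["xyz"],r.get_obs()["joints"].round(2))
E
```

```text
19.3 [0.5497 0.2869 0.1293] 87.20242353486861 [ 0.4 -1.1  0.4] [(462.3, 288.3, 86.4, 89.3, -2.4), (463.8, 293.3, 45.6, 45.2, 14.0)]
[0.46402311 0.29233877 0.2597982 ] [ 0.03  0.67 -0.87  1.75  0.6   1.01  0.46]
```

View pics/w6.png

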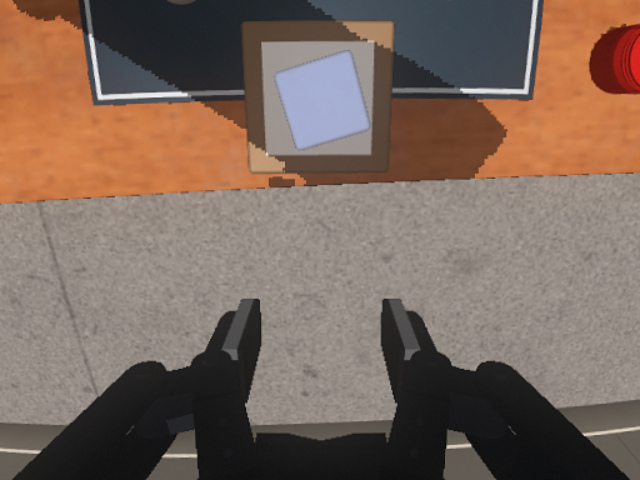

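The tile lies square ahead of the fingers (centre at column 318), with the mat's far edge at row 100 and the red jar far right. I get the mat corners and descend.

```bash
python3 - <<'E'
from h import *
import pickle
f=pickle.load(open("w6.pkl","rb"))
print(pix2w(f,np.array([(95,103),(535,97)])*.8,0).round(4))
E
```

```text
[[0.455  0.1435 0.    ]
 [0.4659 0.433  0.    ]]
```

Call:
send_rows([
  {"dx": 0,"dy": 0,"dz": -30,"rx": 0,"ry": 0,"rz": 0},
  {"dx": 0,"dy": 0,"dz": -65,"rx": 0,"ry": 0,"rz": 0},
  {"dx": -2,"dy": 0,"dz": -95,"rx": 0,"ry": 0,"rz": 0},
  {"dx": -6,"dy": 0.5,"dz": -112,"rx": 0,"ry": 0,"rz": 0},
  {"dx": -12,"dy": 1,"dz": -120,"rx": 0,"ry": 0,"rz": 0},
])

```text
clock: 19.77
tcp_pos: [0.5364, 0.2872, 0.0063]
orientation: [-0.075, -3.138, 0.004]
contact_force: [-0.0, -0.1, 0.3]
grip_width: 0.0498
gripper_force: 0.0
```

Call:
send_rows([
  {"dx": -5,"dy": 0.1,"dz": 0,"rx": 0,"ry": 0,"rz": 0},
  {"dx": -9,"dy": 0.2,"dz": 0,"rx": 0,"ry": 0,"rz": 0},
  {"dx": -12,"dy": 0.3,"dz": 0,"rx": 0,"ry": 0,"rz": 0},
  {"dx": -15,"dy": 0.4,"dz": 0,"rx": 0,"ry": 0,"rz": 0},
  {"dx": -18,"dy": 0.5,"dz": 0,"rx": 0,"ry": 0,"rz": 0},
])

```text
clock: 20.18
tcp_pos: [0.5201, 0.2896, 0.0103]
orientation: [0.071, 3.139, 0.001]
contact_force: [-0.4, 0.6, 0.2]
grip_width: 0.0502
gripper_force: 0.0
```

```bash
python3 look.py .34
```

```text
20.2333 [0.5196 0.2896 0.0102] 87.44119700220767 [-0.6 -0.1  0.6] [(473.8, 290.1, 90.5, 112.2, -2.6), (464.0, 293.5, 45.3, 45.3, 13.9)]
```

Call:
send_rows([
  {"dx": -3,"dy": 0,"dz": 0,"rx": 0,"ry": 0,"rz": 0},
  {"dx": -7,"dy": 0.2,"dz": 0,"rx": 0,"ry": 0,"rz": 0},
  {"dx": -12,"dy": 0.3,"dz": 0,"rx": 0,"ry": 0,"rz": 0},
  {"dx": -17,"dy": 0.4,"dz": 0,"rx": 0,"ry": 0,"rz": 0},
  {"dx": -22,"dy": 0.5,"dz": 0,"rx": 0,"ry": 0,"rz": 0},
])

```text
clock: 20.65
tcp_pos: [0.4993, 0.2901, 0.01]
orientation: [0.072, 3.137, 0.002]
contact_force: [4.6, 0.1, 3.9]
grip_width: 0.0497
gripper_force: 2.6
```

Call:
send_rows([
  {"dx": -5,"dy": 0.1,"dz": 0,"rx": 0,"ry": 0,"rz": 0},
  {"dx": -10,"dy": 0.2,"dz": 0,"rx": 0,"ry": 0,"rz": 0},
  {"dx": -15,"dy": 0.3,"dz": 0,"rx": 0,"ry": 0,"rz": 0},
  {"dx": -20,"dy": 0.4,"dz": 0,"rx": 0,"ry": 0,"rz": 0},
  {"dx": -24,"dy": 0.5,"dz": 0,"rx": 0,"ry": 0,"rz": 0},
])

```text
clock: 21.07
tcp_pos: [0.4751, 0.2907, 0.01]
orientation: [0.071, 3.138, 0.002]
contact_force: [5.8, 0.3, 5.5]
grip_width: 0.0501
gripper_force: 2.8
```

```bash
python3 look.py .345
```

```text
21.1167 [0.474  0.2908 0.0099] 87.43464993050384 [3.8 0.6 3.5] [(429.3, 291.3, 90.6, 112.5, -2.6), (419.3, 294.7, 45.0, 45.3, 13.7)]
```

Call:
send_rows([
  {"dx": -5,"dy": 0,"dz": 0,"rx": 0,"ry": 0,"rz": 0},
  {"dx": -10,"dy": 0,"dz": 0,"rx": 0,"ry": 0,"rz": 0},
  {"dx": -14,"dy": 0,"dz": 0,"rx": 0,"ry": 0,"rz": 0},
  {"dx": -17,"dy": 0,"dz": 0,"rx": 0,"ry": 0,"rz": 0},
  {"dx": -19,"dy": 0,"dz": 0,"rx": 0,"ry": 0,"rz": 0},
])

```text
clock: 21.53
tcp_pos: [0.456, 0.2907, 0.0099]
orientation: [0.071, 3.138, 0.002]
contact_force: [5.7, -0.6, 4.0]
grip_width: 0.0498
gripper_force: 2.8
```

Call:
send_rows([
  {"dx": 0,"dy": 0,"dz": 0,"rx": 0,"ry": 0,"rz": 0},
  {"dx": 8,"dy": 0,"dz": 0,"rx": 0,"ry": 0,"rz": 0},
  {"dx": 25,"dy": 0,"dz": 0,"rx": 0,"ry": 0,"rz": 0},
  {"dx": 40,"dy": 0,"dz": 20,"rx": 0,"ry": 0,"rz": 0},
  {"dx": 50,"dy": 0,"dz": 55,"rx": 0,"ry": 0,"rz": 0},
])

```text
clock: 21.95
tcp_pos: [0.503, 0.2876, 0.0607]
orientation: [-0.071, -3.133, 0.007]
contact_force: [1.1, 0.8, -0.7]
grip_width: 0.0501
gripper_force: 0.0
```

Call:
send_rows([
  {"dx": 5,"dy": 0,"dz": 40,"rx": 0,"ry": 0,"rz": 0},
  {"dx": 10,"dy": 0,"dz": 80,"rx": 0,"ry": 0,"rz": 0},
  {"dx": 10,"dy": 0,"dz": 110,"rx": 0,"ry": 0,"rz": 0},
  {"dx": 10,"dy": 0,"dz": 110,"rx": 0,"ry": 0,"rz": 0},
])

```text
clock: 22.28
tcp_pos: [0.5165, 0.2925, 0.1797]
orientation: [0.07, 3.135, 0.008]
contact_force: [0.4, 1.5, -0.6]
grip_width: 0.0499
gripper_force: 0.0
```

```bash
python3 look.py .345; python3 - <<'E'
from h import *
import pickle
f=r.grab_frame("wrist"); t=r.grab_frame("top"); 
a=cv2.resize(f["frame"],(640,480)); b=cv2.resize(t["frame"][140:230,90:320],(640,250),interpolation=cv2.INTER_CUBIC)
cv2.imwrite("pics/fin.png",cv2.resize(np.vstack([a,b]),(520,593)))
E
```

```text
22.3333 [0.5154 0.2912 0.1767] 87.42154397335477 [-0.5  0.7 -1. ] [(403.4, 291.5, 90.9, 80.6, -2.6), (399.9, 294.6, 45.3, 45.2, 13.1)]
```

View pics/fin.png

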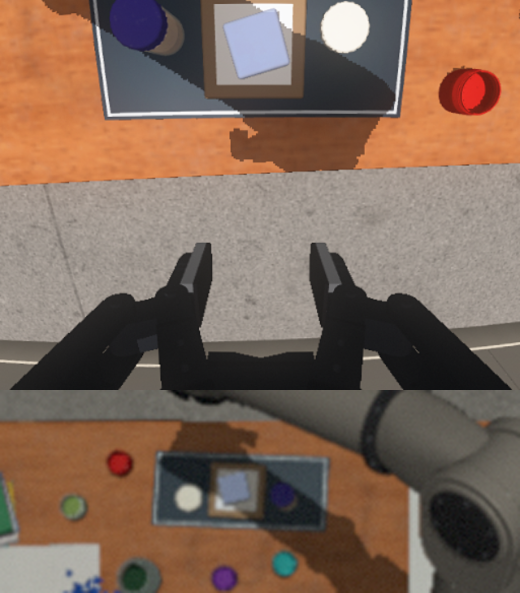

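The final view shows the tile (250,45 in the upper part) wholly inside the mat's white outline, centred at (0.399,0.2915). Gaps to the cap and the purple jar are clear, the block is centred within about 3 mm, and the frit jar stands upright at (72,507) on bare wood. I hand in.

```bash
python3 -c "
from bench import r
print(r.hand_in())"
```

```text
the job is handed in; nothing more can be done
None
```

The job is handed in at about 22 s. The frit jar stands upright on the bench off the mat, and the whole tile is on the mat with the block about 3 mm off its middle. On my first push the fingertips rode above the tile and nudged the block about 1 mm; I saw no other item moved.

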